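# Fit-test two tube adapters on the dummy-tube gauge

## Robot

A 6-joint arm with a two-finger parallel gripper is mounted at the origin on the work surface. World frame = base frame: x ahead of the robot, y to its left, z up, the work surface at z = 0. Lengths are in m, angles in rad, forces in N, time in s.
With the tool pointing down it reaches from about 0.375 to 0.975 m from the base axis. Payload 3.8 kg.
Tool frame: the origin (TCP) lies on the centre line of the jaws, within the pads' length; the fingertips stand 11 mm ahead of it and the grasp point (between the pads) lies 8 mm behind it; z points along the fingers, y is the line along which they close (so a half turn about z gives the same grasp; the last joint's range is limited). The gripper opens to 85 mm and grips with 20 to 120 N. Pads are 22 mm wide; open, the fingers measure 114 mm over their backs; the gripper's body (76 mm by 85 mm) begins 54 mm behind the grasp point. The pads swing forward as they close: fully open they stand 13 mm farther back than shut.
Start: joints at [-1.223, 0.264, 1.604, -0, 1.274, -0.037], TCP at [0.253, -0.626, 0.242] pointing down, gripper open.
Joint ranges: [-2.63, 2.63], [-0.94, 2.18], [0.31, 2.57], [-1.31, 4.45], [0, 2.66], [-2.55, 2.55]. Speed limits (rad/s): [2.57, 2.57, 3.14, 3.14, 3.14, 3.14].

## Interface

Orientations are given as a unit quaternion [x, y, z, w].
In Python, from cell import bot, kin, monitor, optics gives the robot as it stands. Calls block until the motion is done:
- bot.movep(position, orientation): joint-space move of the TCP to a pose.
- bot.move_l(position, orientation=None, feed=0.15): straight line of the TCP; orientation=None keeps the orientation; feed is the mean speed in m/s.
- bot.goto_joints(angles): joint-space move.
- bot.move_gripper(opening, f_grip=None): finger opening in m; f_grip is the grip in N (None keeps the last); returns when the fingers have stopped.
- bot.sleep(seconds).
- kin.solve_ik(position, orientation): joint angles nearest the present ones, or None.
- monitor.observe(): the state.
- optics.get_image(name): name is "scene" or "top"; returns the picture (384x512x3 uint8, red, green, blue); there is no depth.
- optics.camera_params(name): a dict with "fx", "fy", "cx", "cy" (pixels), "camera_from_world" (4x4, takes a point from world to camera coordinates). Camera axes: x right, y down, z forward; pixel columns grow to the right and rows downward; lengths in m; the calibration is good to about 2 mm. A picture is of the moment at which its call begins. camera_params takes no time and is no camera call.
A pose or a line that the arm cannot do raises bot.MotionError and nothing moves.
- bot.finish_job(): hands the job in; it is judged then, once.
The state is a dict: "time_s": time; "q": joint angles; "joint_vel": joint speeds; "tau": joint torques, N m; "position": TCP position; "tcp_rot": TCP orientation; "ft_force": force on the tool from outside, world axes, zero at the start; "moment": the same for the moment, N m; "gripper_width": finger opening in m; "finger_force": force on a finger pad.
Only numpy, scipy, OpenCV 4.12 (cv2) and the standard library are available. Lean on these libraries where they do the work, as an engineer would, in place of code of your own. Each camera call takes 0.05 s, during which the arm holds its last target. There are 200 camera calls.

## Task

Two yellow tube-adapter blocks look alike, but only one has a bore wide enough for the dummy-tube gauge: find out which by pushing them along the bench onto the gauge's steel pin. Leave the one that fits pushed fully home on the pin, against the blue head, and leave the one that is too tight lying flat inside the red-outlined reject bay. Push gently without forcing a tight block, do not tip the blocks over, and leave the other bottles, jars and things on the bench where they are.

Things in the scene. Friction and masses are not known exactly. Their poses are not given: they have to be found in the camera images.
- gauge: Fixed gauge: blue head 50 (x) x 120 (y) x 70 mm high, with a 12 mm high foot plate behind; origin on the bench under the centre of its front face. A level steel pin, 30 mm in diameter, axis 30 mm above the bench, stands 95 mm out of that face along the gauge's -x (towards the robot); its last 20 mm is a cone narrowing to 10 mm. Place and yaw vary.
- pin_tip (a point): centre of the pin's tip, 95 mm out along the gauge's -x, 30 mm above the bench
- home (a point): point on the pin axis, 45 mm in front of the head, where the centre of a block lies when it is fully home
- sleeve_a: loose yellow adapter block, 90 mm long (x, along the bore) x 100 wide (y) x 60 high, 0.35 kg, too big to grip; origin: centre of its underside. A level round bore, axis 30 mm up, runs right through; both ends alike. Of the two blocks one has a 34 mm bore and slides on up to the head; the other has 27 mm and stops about 17 mm past the pin's tip.
- sleeve_b: the other yellow adapter block, the same outside (see sleeve_a). Which block stands left or right varies.
- sleeve_a_center (a point): centre of block sleeve_a, on its bore axis
- sleeve_b_center (a point): centre of block sleeve_b, on its bore axis
- reject_bay: reject bay: flat red outline marked on the bench, 210 (x) x 200 mm (y) outside, tape 12 mm wide, no height to cross; origin at its centre. It is on the left or the right of the bench (a plain blue bench pad, flat too, is on the other side)
- jar_left: bystander: amber jar, 44 mm in diameter, 45 mm high, standing beside the pin on its left (+y); origin at its foot
- jar_right: bystander: amber jar with a blue cap, 44 mm in diameter, 45 mm high, standing beside the pin on its right (-y); origin at its foot
- wash_bottle: bystander: white bottle with orange cap, 66 mm in diameter, 160 mm high, back left; origin at its foot
- reagent_bottle: bystander: glass bottle with blue cap, 72 mm in diameter, 150 mm high, back right; origin at its foot
- beaker: bystander: glass beaker, 80 mm in diameter, 65 mm high, far left; origin at its foot
- tip_box: bystander: blue pipette-tip box 85 x 120 x 55 mm high, far right; origin at the centre of its underside
- spatula: bystander: flat steel lab spatula 170 mm long, 5 mm thick, lying across near the robot; origin under its middle
There are look-alikes about, which are no part of the job. Leave any black look-alike of the sleeve_a alone.

How it is judged:
At the end, for the whole second after the job is handed in: The block that fits is on the pin and fully home (its end within 6 mm of the head, upright, in line with the pin); the block that is too tight lies flat within the red-outlined reject bay (its centre within 60 mm (x) and 55 mm (y) of the bay's centre); both at rest (((x of sleeve_a_center in the frame of home between -0.006 and 0.006 m and horizontal distance between sleeve_a_center and home below 0.008 m and angle between the x axis of sleeve_a and the x axis of gauge, either way round below 0.1 rad and x of sleeve_b in the frame of reject_bay between -0.06 and 0.06 m and y of sleeve_b in the frame of reject_bay between -0.055 and 0.055 m) or (x of sleeve_b_center in the frame of home between -0.006 and 0.006 m and horizontal distance between sleeve_b_center and home below 0.008 m and angle between the x axis of sleeve_b and the x axis of gauge, either way round below 0.1 rad and x of sleeve_a in the frame of reject_bay between -0.06 and 0.06 m and y of sleeve_a in the frame of reject_bay between -0.055 and 0.055 m)) and angle between each of sleeve_a, sleeve_b's own z axis and vertical below 0.1 rad and linear speed of each of sleeve_a, sleeve_b below 0.02 m/s); the robot touches nothing.
It fails at once if a block forced against the gauge with more than 120 N (contact force between any of sleeve_a, sleeve_b and gauge above 120 N).
It fails at once if a block tipped more than about 30 degrees (angle between any of sleeve_a, sleeve_b's own z axis and vertical above 0.55 rad).
It fails at once if a bystander (jar, bottle, beaker, tip box, spatula) moved more than 25 mm (distance of any of jar_left, jar_right, wash_bottle, reagent_bottle, beaker, tip_box, spatula from where it was at the start of the episode above 0.025 m).
It also fails if it takes over 72 s, if anything falls off the work surface, if the arm or the gripper's body presses on something with over 40 N, if the wrist force passes 120 N, or if a joint passes its speed limit or range.

## Working session

There is one attempt and no reset: what is moved stays moved. The work goes in short steps, each a Python script; the robot and the scene stay as the last script left them, time stands still between calls to the robot, and variables do not carry over. Pictures are saved under pics/ and viewed, at most 10 in all, crops included, and the job is handed in when it is done.

```bash
mkdir -p pics; ls; python3 - <<'E'
from cell import bot,kin,monitor,optics
import cv2,numpy as np
for n in("scene","top"):
    im=optics.get_image(n); cv2.imwrite(f"pics/{n}0.png",cv2.resize(im[:,:,::-1],(800,600),interpolation=cv2.INTER_CUBIC))
    p=optics.camera_params(n); print(n,p["fx"],p["cx"],p["cy"]);print(np.round(np.linalg.inv(p["camera_from_world"]),3))
s=monitor.observe();print(s["time_s"],s["tcp_rot"],s["ft_force"])
E
```

```text
pics
scene 383.1556492398609 256.910503614274 187.03278006904608
[[-0.304  0.74  -0.599  1.188]
 [ 0.953  0.24  -0.187  0.216]
 [ 0.006 -0.628 -0.778  0.906]
 [ 0.     0.     0.     1.   ]]
top 470.7265450638251 254.44873100110365 193.04368091878564
[[-0.006 -0.994  0.109  0.389]
 [-1.     0.007  0.017 -0.01 ]
 [-0.018 -0.109 -0.994  1.458]
 [ 0.     0.     0.     1.   ]]
0.1 [ 9.81550254e-01  1.91201723e-01 -1.61506717e-04 -9.87003184e-04] [ 0.18900865 -0.42509909 -0.17499663]
```

View pics/top0.png

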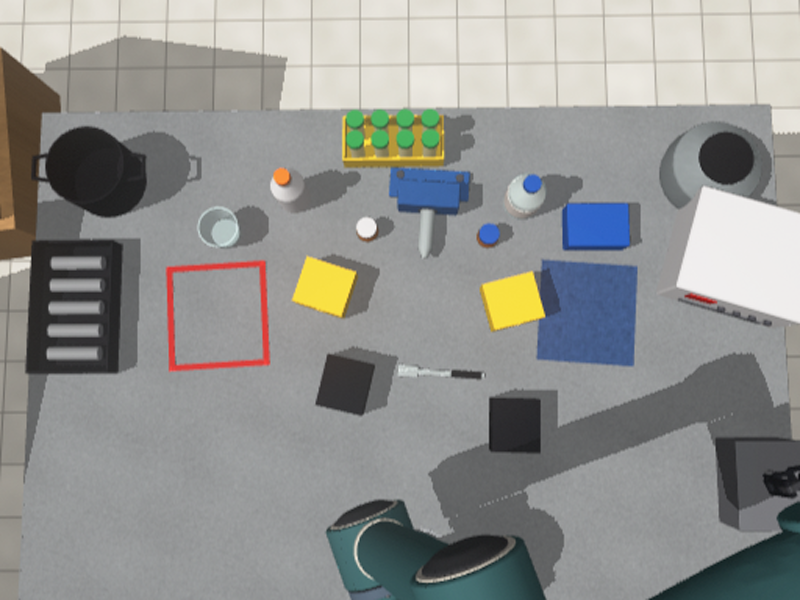

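View pics/scene0.png

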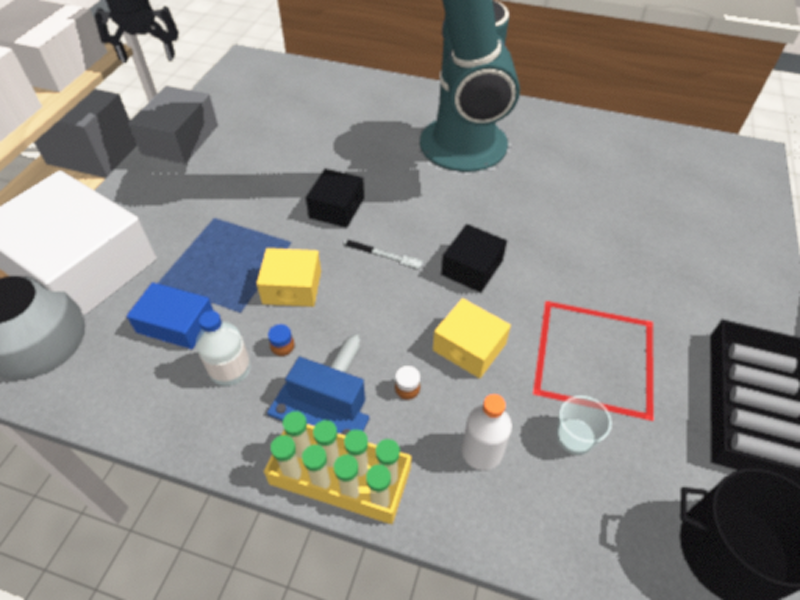

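Top view (800×600 scale): yellow blocks at (324,287) and (513,300). Black look-alikes at (345,384) and (515,425), which I leave alone. The red bay is on the left at (218,316) and the plain blue pad on the right. The gauge head is at (430,190) with its pin tip at (426,255), and the jars are at (367,228) and (488,234). The yellow tube rack behind is not a block. In the scene view, bores show at (460,355) and (288,294).

Next I measure from both views and rectify the visible bore ends.

```bash
cat > h.py <<'E'
from cell import bot,kin,monitor,optics
import cv2,numpy as np
def cam(n):
    p=optics.camera_params(n);K=np.array([[p["fx"],0,p["cx"]],[0,p["fy"],p["cy"]],[0,0,1]]);return K,np.array(p["camera_from_world"])
def proj(n,P):
    K,T=cam(n);c=np.atleast_2d(P)@T[:3,:3].T+T[:3,3];u=c@K.T;return u[:,:2]/u[:,2:]
def ray(n,uv):
    K,T=cam(n);d=np.linalg.solve(K,np.r_[uv,1]);R=T[:3,:3].T;return -R@T[:3,3],R@d
def onz(n,uv,z):
    o,d=ray(n,uv);return (o+d*(z-o[2])/d[2])
def tri(u1,u2):
    (a,d),(b,e)=ray("top",u1),ray("scene",u2)
    s=np.linalg.lstsq(np.c_[d,-e],b-a,rcond=None)[0];p,q=a+d*s[0],b+e*s[1];return (p+q)/2,np.linalg.norm(p-q)
def blocks(im=None,S=8):
    """yellow block tops in the top view fitted with a 90x100 rect -> list of (x,y,yaw of bore axis) at z=.06"""
    if im is None: im=optics.get_image("top")
    hsv=cv2.cvtColor(im,cv2.COLOR_RGB2HSV);m=cv2.inRange(hsv,(22,130,190),(34,255,255));m[:115]=0
    out=[]
    for c in cv2.findContours(m,cv2.RETR_EXTERNAL,cv2.CHAIN_APPROX_NONE)[0]:
        if cv2.contourArea(c)<700: continue
        P=np.array([onz("top",p,.06)[:2] for p in c[:,0].astype(float)])
        (x,y),(w,h),a=cv2.minAreaRect((P*1000).astype(np.float32))
        a=np.deg2rad(a if w<h else a+90); a=(a+np.pi/2)%np.pi-np.pi/2  # short side = bore
        out.append((x/1000,y/1000,a,w,h,cv2.contourArea(c)))
    return sorted(out,key=lambda b:-b[1])
E
python3 - <<'E'
from h import *
t=optics.get_image("top");s=optics.get_image("scene")
B=blocks(t)
for b in B: print(np.round(b,3))
k=.64
for nm,u,v in [("tip",(426,255),(355,340)),("jarL",(367,228),(408,374)),("jarR",(488,234),(280,333)),("bayc",(218,316),(597,360))]:
    print(nm,np.round(np.array(tri(np.array(u)*k,np.array(v)*k)[0]),3))
hs=lambda im,lo,hi:cv2.inRange(cv2.cvtColor(im,cv2.COLOR_RGB2HSV),lo,hi)
# red bay
m=hs(t,(0,130,120),(6,255,255))|hs(t,(172,130,120),(180,255,255))
m[:155]=0;m[:,190:]=0
P=np.array([onz("top",(x,y),0)[:2]*1000 for y,x in np.argwhere(m)],np.float32);print("bay",cv2.minAreaRect(P))
# bore face rectify: +x end
tiles=[]
for b in B:
    x,y,a=b[:3]
    ax=np.array([np.cos(a),np.sin(a)]);sd=np.array([-ax[1],ax[0]])
    c=np.array([x,y])+ax*.045
    F=np.array([[*(c+sd*w),z] for w,z in((.05,.06),(-.05,.06),(-.05,0),(.05,0))])
    uv=proj("scene",F).astype(np.float32)
    H=cv2.getPerspectiveTransform(uv,np.array([[0,0],[400,0],[400,240],[0,240]],np.float32))
    tiles.append(cv2.warpPerspective(s,H,(400,240),flags=cv2.INTER_CUBIC))
cr=[cv2.resize(t[95:185,235:325],(400,360),interpolation=cv2.INTER_CUBIC),cv2.resize(s[205:275,165:245],(400,360),interpolation=cv2.INTER_CUBIC)]
cv2.imwrite("pics/c1.png",np.vstack([np.hstack(tiles),np.hstack(cr)])[:,:,::-1])
E
```

```text
[ 5.74000e-01  1.56000e-01 -3.19000e-01  1.00355e+02  9.27330e+01
  9.52000e+02]
[ 5.44000e-01 -2.06000e-01  2.49000e-01  9.09570e+01  1.01808e+02
  9.72000e+02]
tip [ 0.639 -0.041  0.025]
jarL [0.689 0.073 0.047]
jarR [ 0.676 -0.164  0.044]
bayc [ 0.524  0.378 -0.009]
bay ((525.8987426757812, 376.01251220703125), (208.5860137939453, 199.58734130859375), 3.2812159061431885)
```

View pics/c1.png

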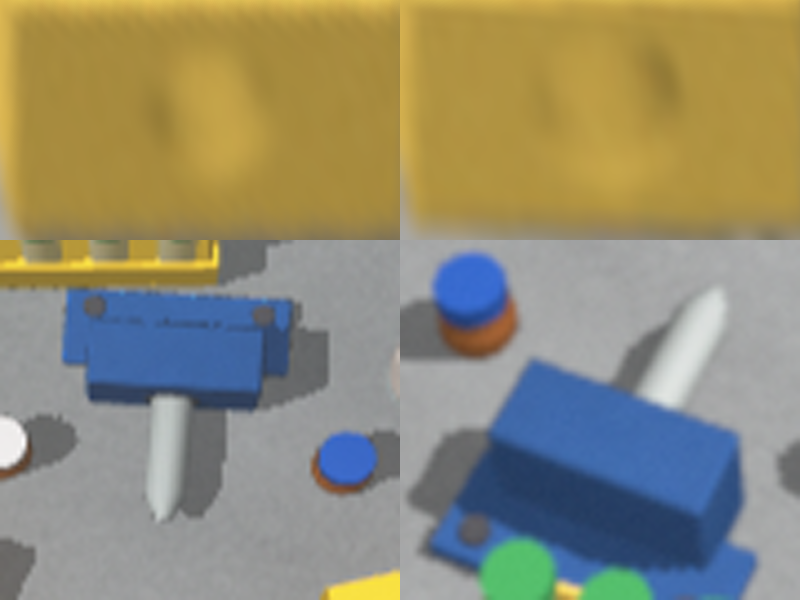

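Bores measured on the rectified faces: the left block spans about 150–265 px, or 29 mm, so it is tight. The right block spans about 540–680 px, or 35 mm, so it is the wide one; the push will check this. The lower crops show the head-top corners and the pin tip at (163,518) and (720,295). Next I fit the gauge pose from these.

```bash
python3 - <<'E'
from h import *
from scipy.optimize import least_squares
t=lambda x,y:(235+x/4.4444-.4,95+(y-240)/4-.4)
s=lambda x,y:(165+(x-400)/5-.4,205+(y-240)/5.143-.4)
obs=[("top",(0,.06,.07),t(88,383)),("top",(0,-.06,.07),t(262,393)),("top",(-.095,0,.03),t(163,519)),("top",(-.02,0,.03),t(170,418)),
("scene",(0,-.06,.07),s(533,360)),("scene",(0,.06,.07),s(740,433)),("scene",(.05,.06,.07),s(700,515)),("scene",(.05,-.06,.07),s(490,438)),("scene",(-.095,0,.03),s(721,295))]
def res(p,r=False):
    c,sn=np.cos(p[2]),np.sin(p[2]);o=[]
    for n,P,uv in obs:
        W=[p[0]+c*P[0]-sn*P[1],p[1]+sn*P[0]+c*P[1],P[2]];o.append(proj(n,W)[0]-uv)
    return np.ravel(o)
f=least_squares(res,[.73,-.04,0],loss="soft_l1");p=f.x;print(p,np.round(res(p).reshape(-1,2),1))
# independent: pin axis from top mask of light gray pin at z=.03, and blue front top edge
im=optics.get_image("top");g=im[125:165,262:285]
hsv=cv2.cvtColor(im,cv2.COLOR_RGB2HSV)
for v in range(134,160,3):
    L=[int(x) for x in im[v,262:285].mean(1)];print(v,L)
E
```

```text
[ 0.7280939  -0.04559519 -0.07550165] [[-0.6 -0.2]
 [ 0.1 -0.2]
 [ 0.1  0.4]
 [ 0.1  1.7]
 [-0.2 -0.6]
 [ 0.8  0.5]
 [ 0.4  1.1]
 [-1.1 -0.2]
 [-0.5  0. ]]
134 [70, 69, 70, 70, 70, 69, 68, 117, 152, 158, 157, 161, 143, 133, 118, 85, 68, 65, 68, 68, 68, 69, 68]
137 [152, 152, 153, 152, 150, 151, 150, 164, 182, 193, 192, 191, 180, 165, 142, 116, 93, 87, 88, 88, 87, 84, 87]
140 [154, 153, 153, 153, 151, 154, 151, 173, 185, 195, 193, 191, 178, 161, 135, 110, 102, 105, 106, 106, 106, 106, 106]
143 [151, 152, 154, 153, 152, 151, 150, 179, 190, 196, 194, 189, 175, 155, 129, 103, 103, 105, 105, 105, 106, 107, 106]
146 [153, 153, 154, 151, 153, 153, 154, 183, 192, 197, 195, 187, 171, 150, 122, 100, 107, 105, 107, 105, 106, 104, 104]
149 [151, 152, 152, 152, 150, 154, 163, 185, 196, 197, 195, 185, 167, 143, 116, 99, 105, 105, 106, 106, 106, 106, 105]
152 [150, 151, 153, 152, 153, 153, 173, 189, 199, 198, 196, 181, 163, 136, 110, 100, 106, 105, 104, 104, 105, 106, 110]
155 [149, 153, 150, 151, 154, 154, 180, 191, 200, 197, 194, 176, 157, 130, 105, 100, 103, 102, 104, 105, 105, 105, 107]
158 [152, 153, 151, 151, 150, 145, 181, 193, 202, 199, 190, 172, 148, 121, 102, 104, 105, 104, 104, 103, 103, 105, 150]
```

Gauge fit is consistent to about 1 px: head at (0.728, -0.046), yaw -0.076, tip at (0.633, -0.038). Bay at (0.526, 0.376). Right block first: a two-finger push in +y brings it in front of the pin.

```bash
cat >> h.py <<'E'
G=np.array([.728,-.0456,-.0755])
R2=lambda a:np.array([[np.cos(a),-np.sin(a)],[np.sin(a),np.cos(a)]])
def quat(th): # tool down, tool y along th (mod pi); branch with last joint nearest zero kept by caller
    a=(th+np.pi/2)/2; return [np.cos(a),np.sin(a),0,0]
def best(pos,th):
    c=[(abs(q[5]),quat(t)) for t in(th,th+np.pi) for q in [kin.solve_ik(pos,quat(t))] if q is not None]
    return min(c,key=lambda k:k[0])[1]
FACE={"-y":(np.array([0,-1.]),.05),"-x":(np.array([-1.,0]),.045),"+x":(np.array([1.,0]),.045),"+y":(np.array([0,1.]),.05)}
def toolpose(b,face,clr=0.,lat=0.):
    n,h=FACE[face];n=R2(b[2])@n;t=np.array([-n[1],n[0]])
    return np.array(b[:2])+n*(h+.011+clr)+t*lat, np.arctan2(t[1],t[0])
ZP,ZT=.026,.14
def approach(b,face,clr=.02):
    p,th=toolpose(b,face,clr);q=best([*p,ZP],th)
    bot.movep([*p,ZT],q);bot.move_l([*p,ZP],q,feed=.15)
def pushto(b,face,feed=.08,clr=0.):
    p,th=toolpose(b,face,clr);q=best([*p,ZP],th);bot.move_l([*p,ZP],q,feed=feed)
def st(): 
    s=monitor.observe();print("t",round(s["time_s"],2),"pos",np.round(s["position"],4),"F",np.round(s["ft_force"],1));return s
def up(): 
    p=monitor.observe()["position"];bot.move_l([p[0],p[1],ZT],feed=.25)
E
python3 - <<'E'
from h import *
b=(.544,-.206,.249)
bot.move_gripper(.05);approach(b,"-y");st()
pushto(b,"-y",.05);st()
pushto((.547,-.12,.08),"-y");st()
pushto((.552,-.034,-.0755),"-y");st()
im=optics.get_image("top");cv2.imwrite("pics/p1.png",cv2.resize(im[:,:,::-1],(800,600)))
for x in blocks(im):print(np.round(x,3))
E
```

```text
t 3.33 pos [ 0.5647 -0.2851  0.027 ] F [-0.3 -1.3  0.2]
t 3.88 pos [ 0.559  -0.2646  0.0262] F [ 0.4 -0.3  0.2]
t 5.08 pos [ 0.5519 -0.1808  0.026 ] F [0.  1.2 1. ]
t 6.31 pos [ 0.5474 -0.0948  0.026 ] F [1.2 1.2 0.7]
[ 5.7400e-01  1.5600e-01 -3.1900e-01  9.9642e+01  9.2733e+01  9.5800e+02]
```

View pics/p1.png

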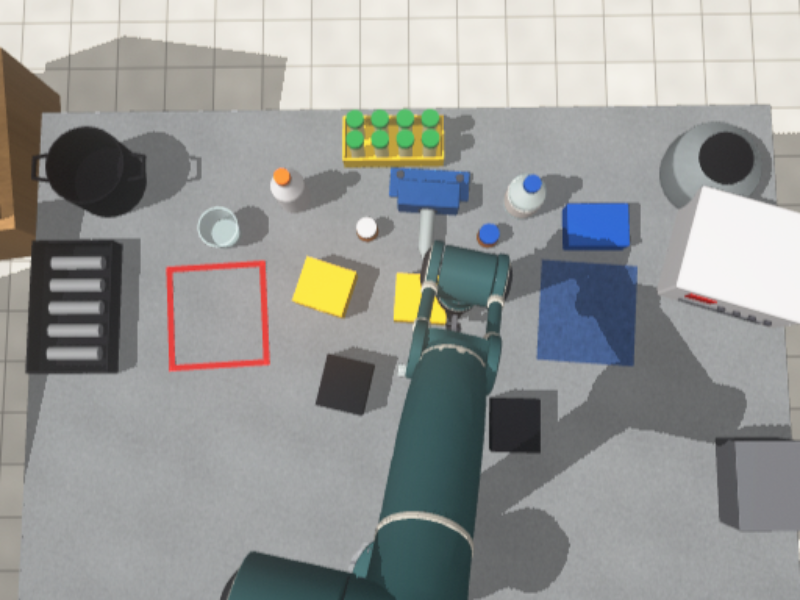

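The block sits in front of the pin, showing at (420,300), with the arm partly over it. I back off and re-measure.

```bash
python3 - <<'E'
from h import *
p=monitor.observe()["position"]
bot.move_l([p[0],p[1]-.03,ZP],feed=.15);bot.move_l([p[0]-.03,p[1]-.15,ZT],feed=.3);st()
im=optics.get_image("top")
for x in blocks(im):
    print(np.round(x,3)); d=R2(G[2]).T@(np.array(x[:2])-G[:2]);print("in gauge",d,x[2]-G[2])
E
```

```text
t 7.42 pos [ 0.5168 -0.2438  0.1389] F [ 0.3  0.4 -1.4]
[ 5.74000e-01  1.56000e-01 -3.19000e-01  1.00355e+02  9.23650e+01
  9.52000e+02]
in gauge [-0.16851898  0.18987959] -0.24363365080108312
[ 5.5000e-01 -3.0000e-02 -6.8000e-02  1.0029e+02  9.3101e+01  9.7100e+02]
in gauge [-0.17866996  0.00189209] 0.007890196248103817
```

Pose is 2 mm and 0.008 rad off the pin axis, so I push on with a force watch. A tight block would stop at d ≈ -0.123.

```bash
python3 - <<'E'
from h import *
gb=lambda d,l=0.,a=0.:(*(G[:2]+R2(G[2])@[d,l]),G[2]+a)
approach(gb(-.1787,.0019,.008),"-x",.02)
pushto(gb(-.1787,.0019,.008),"-x",.06)
pushto(gb(-.144,0),"-x",.06);st()
F0=0
d=-.144
while d<-.0475:
    d+=.005 if d<-.12 else .008 if d<-.065 else .003
    pushto(gb(min(d,-.047)),"-x",.05);s=monitor.observe();f=-R2(G[2]).T@s["ft_force"][:2]
    print(round(d,4),np.round(f,1),np.round(s["position"],4))
    if f[0]>15: print("STOP");break
st()
E
```

```text
t 11.28 pos [ 0.529  -0.0306  0.026 ] F [ 0.1  0.4 -0.4]
-0.139 [ 0.1 -0.6] [ 0.534  -0.0309  0.0262]
-0.134 [0.1 0.1] [ 0.5391 -0.0313  0.0261]
-0.129 [-0.6 -1.1] [ 0.5441 -0.0317  0.0261]
-0.124 [-0.6  0.5] [ 0.5491 -0.0321  0.0261]
-0.119 [-0.1 -0.4] [ 0.554  -0.0325  0.026 ]
-0.111 [0.7 0.7] [ 0.5621 -0.033   0.026 ]
-0.103 [0.  0.1] [ 0.57   -0.0337  0.0261]
-0.095 [-0.4  0.6] [ 0.5779 -0.0343  0.026 ]
-0.087 [-0.5  0.5] [ 0.5859 -0.0349  0.026 ]
-0.079 [-0.1  0.6] [ 0.5939 -0.0355  0.026 ]
-0.071 [-0.5 -0.5] [ 0.6018 -0.0361  0.026 ]
-0.063 [-0.4 -0. ] [ 0.6098 -0.0367  0.026 ]
-0.06 [ 0.8 -0.6] [ 0.6123 -0.0368  0.0259]
-0.057 [0.9 0.3] [ 0.6155 -0.0371  0.0259]
-0.054 [ 0.6 -0.2] [ 0.6188 -0.0374  0.026 ]
-0.051 [ 1.2 -0.3] [ 0.6218 -0.0376  0.026 ]
-0.048 [-0.6 -0. ] [ 0.6248 -0.0378  0.026 ]
-0.045 [ 2.8 -0.1] [ 0.625  -0.0378  0.0259]
t 16.19 pos [ 0.625  -0.0378  0.0259] F [-2.8  0.3  2.3]
```

It slid straight past the stop depth without force, so this block fits. I seat it in 1 mm steps until head contact, then back off and look.

```bash
python3 - <<'E'
from h import *
gb=lambda d,l=0.,a=0.:(*(G[:2]+R2(G[2])@[d,l]),G[2]+a)
d=-.047
while d<-.030:
    d+=.001;pushto(gb(d),"-x",.02);s=monitor.observe();f=-R2(G[2]).T@s["ft_force"][:2]
    print(round(d,4),np.round(f,1),np.round(s["position"][:2],4))
    if f[0]>10: print("contact");break
pushto(gb(d),"-x",.03,.03)
up();bot.movep([.45,.12,.16],best([.45,.12,.16],0.));st()
for x in blocks():
    print(np.round(x,3),"in gauge",R2(G[2]).T@(np.array(x[:2])-G[:2]),x[2]-G[2])
E
```

```text
-0.046 [5.9 1.2] [ 0.625  -0.0378]
-0.045 [ 9.8 -0.3] [ 0.6249 -0.0377]
-0.044 [12.3 -0.4] [ 0.6249 -0.0378]
contact
t 19.92 pos [0.4497 0.1197 0.1591] F [-1.1 -0.6  0.5]
[ 5.75000e-01  1.56000e-01 -3.19000e-01  1.00355e+02  9.11760e+01
  7.72000e+02] in gauge [-0.16794182  0.18973612] -0.24363378395913837
[ 6.80000e-01 -4.20000e-02 -7.40000e-02  1.00117e+02  9.70180e+01
  9.28500e+02] in gauge [-0.04837894  0.00026666] 0.0018701206039796053
```

Hard contact at the expected home depth: the camera reads -0.048 against a nominal -0.045, within calibration. Now the tight block goes to the bay.

```bash
python3 - <<'E'
from h import *
b=(.574,.156,-.319)
approach(b,"-y");pushto(b,"-y",.06)
pushto((.558,.26,-.12),"-y",.07);st()
pushto((.535,.374,.05),"-y",.07);st()
p=monitor.observe()["position"]
bot.move_l([p[0],p[1]-.04,ZP],feed=.15);bot.move_l([p[0]-.03,p[1]-.15,ZT+.05],feed=.3);bot.movep([.42,.15,.25],best([.42,.15,.25],0.));st()
im=optics.get_image("top");sc=optics.get_image("scene")
for x in blocks(im): print(np.round(x,3))
f=lambda i:cv2.resize(i[:,:,::-1],(400,300),interpolation=cv2.INTER_AREA)
z=lambda i:cv2.resize(i[:,:,::-1],(400,300),interpolation=cv2.INTER_CUBIC)
cv2.imwrite("pics/p2.png",np.vstack([np.hstack([f(im),f(sc)]),np.hstack([z(im[100:190,225:345]),z(sc[195:285,155:275])])]))
E
```

```text
t 23.47 pos [0.5507 0.1996 0.026 ] F [-0.4 -0.3  0.9]
t 25.25 pos [0.5381 0.3131 0.026 ] F [ 0.1 -1.   2.1]
t 26.99 pos [0.4194 0.1506 0.2487] F [-0.1  0.2  0.4]
[5.3800e-01 3.7700e-01 2.6000e-02 9.3230e+01 9.9411e+01 9.5800e+02]
[ 6.80000e-01 -4.20000e-02 -7.00000e-02  1.00094e+02  9.69160e+01
  9.27500e+02]
```

View pics/p2.png

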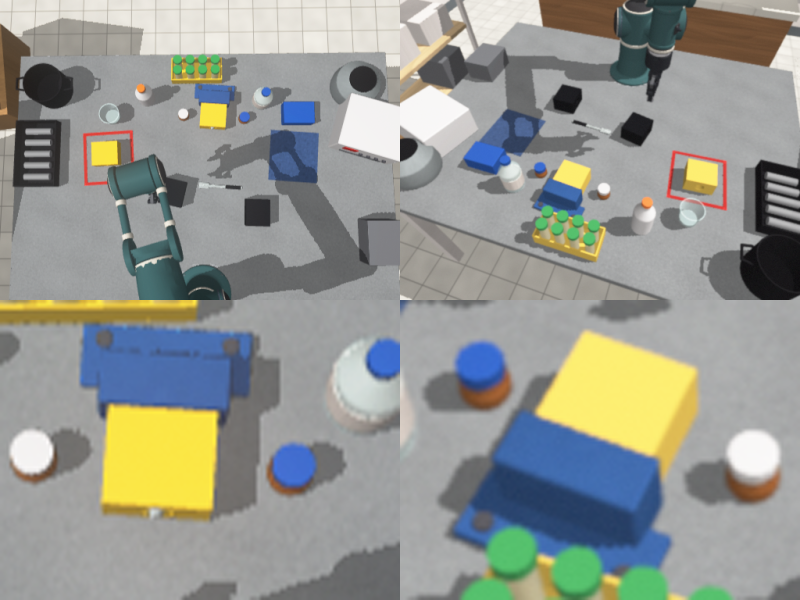

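The block on the pin sits flush against the head, with about 5 mm of pin tip showing at (155,513). The other block lies flat in the bay, 12 mm from its centre. The jars stand where they were.

```bash
python3 -c "
from cell import bot
print(bot.finish_job())"
```

```text
the job is handed in; nothing more can be done
None
```

I handed the job in at about 27 s. The wide-bore block (originally on the right) is fully home on the pin against the blue head. The other block lies flat in the red reject bay; I judged it too tight from its bore in the camera view (about 29 mm) and never tried it on the pin.

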